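# Close and lock the glaze mill

## Task

Close the glaze mill: lower its open lid gently until it lies flat on the tank, without letting it slam. Then take the two-pronged spanner out of its wooden block, set both prongs fully into the two holes of the lock ring on the lid, turn the ring clockwise (seen from above) to its stop, and leave the spanner standing in the ring. Do not turn the ring by any other means, and leave the white tub, the terracotta cup and the round cork pad where they are.

Things in the scene. Friction and masses are not known exactly. Their poses are not given: they have to be found in the camera images.
- lid (a joint): Angle of the mill's lid (rad): 0 = closed flat on the tank, grows as it opens, 1.57 = upright, at most 1.7. The hinge is stiff: the lid stays at any angle where it is left; moving it takes up to about 5 N at the free edge. The mill is a fixed grey square tank, 180 x 180 mm, 100 mm tall, with a motor box (60 mm wide in y, 90 mm tall) on its +y side; the lid's free edge is on the side nearest the robot when closed.
- lid_hinge (a point): Middle of the lid's hinge axis, at the tank's far edge, 105 mm above the bench. Its axes turn with the lid: y is the hinge axis; the lid, an aluminium plate 180 x 178 mm and 10 mm thick, runs from here along its -x (within +-5 mm in z); +z is the outer (upper) face. With the lid closed x and y are the mill's own level axes; the lid opens by turning about +y.
- lid_tab (a point): Centre of the flat tab in the plane of the lid beyond its free edge, 195 mm from the hinge axis: 76 mm wide (y), sticking out 32 mm, 10 mm thick. Axes as lid_hinge. It can be pushed or pinched.
- ring (a joint): Angle of the lock ring on the lid (rad): 0 = unlocked, grows as it is turned clockwise seen from above (lid closed), 0.9 = locked, at its stop. Stiff (0.15 N m): stays where it is left.
- ring_top (a point): Centre of the upper face of the lock ring, a plain steel disc 110 mm in diameter and 18 mm thick lying on the middle of the lid's outer face (90 mm from the hinge axis); with the lid closed its upper face is 128 mm above the bench. Two through holes, 14 mm wide and 18 mm deep, lie at +35 and -35 mm along this x axis; z is the ring's axis, pointing away from the lid. A black mark on its edge turns with it.
- spanner_grip (a point): Pin spanner (0.25 kg, dark steel): the point at which to grip it, in the middle of its upright flat handle, which is 60 mm wide (x), 20 mm thick (y) and 72 mm tall; 55 mm above the foot, 30 mm below the top. x runs along the line of the two prongs, z up. It starts upright in a fixed wooden block 116 x 56 x 25 mm, the prongs in the block's holes.
- spanner_foot (a point): The middle of the underside of the spanner's cross bar (94 x 26 x 14 mm, under the handle), which comes to rest on the ring. Two prongs, 9 mm in diameter with tapered tips, reach 14 mm down from here at +35 and -35 mm along x. Same axes as spanner_grip; a half turn about z makes no difference.
- tub_mid (a point): White tub with a grey lid, 106 mm across, 97 mm tall; its middle. A bystander: leave it alone.
- cup_mid (a point): Terracotta cup, 70 mm across, 75 mm tall; its middle. A bystander: leave it alone.
- pad_mid (a point): Round brown cork pad, 80 mm across, 30 mm tall; its middle. A bystander: leave it alone.
There are look-alikes about, which are no part of the job. Of the things that look like the part that bears spanner_grip, the middle-sized one is meant.

How it is judged:
On the way, in this order (a step that is already met when the one before it is completed fails the run):
1. the lid lies closed, the ring not yet turned (value of joint lid below 0.04 rad and value of joint ring below 0.4 rad), for 0.2 s.
2. both prongs are fully in the ring's holes, the ring not yet turned (all of step 1 and horizontal distance between spanner_foot and ring_top below 0.006 m and z of spanner_foot in the frame of ring_top between -0.004 and 0.004 m and angle between the x axis of spanner_foot and the x axis of ring_top, either way round below 0.2 rad), for 0.1 s.
3. the ring is turned to its stop with the spanner in it (horizontal distance between spanner_foot and ring_top below 0.006 m and z of spanner_foot in the frame of ring_top between -0.004 and 0.004 m and angle between the x axis of spanner_foot and the x axis of ring_top, either way round below 0.2 rad and value of joint lid below 0.04 rad and value of joint ring above 0.8 rad), for 0.2 s.
At the end, for the whole second after the job is handed in: The lid is closed (within 0.04 rad), the ring is at its stop (beyond 0.8 of 0.9 rad), and the spanner stands in the ring, both prongs fully in (cross bar within 4 mm of the ring's face, centred within 6 mm) (all of step 3); the robot touches nothing.
It fails at once if the lid slams: it swings down faster than 2.5 rad/s (velocity of joint lid below -2.5 rad/s).
It fails at once if the ring is turned without the spanner in it (value of joint ring above 0.4 rad and z of spanner_foot in the frame of ring_top above 0.012 m).
It fails at once if the tub, the cup or the pad is moved by more than 30 mm (distance of any of tub_mid, cup_mid, pad_mid from where it was at the start of the episode above 0.03 m).
It also fails if it takes over 64 s, if anything falls off the work surface, if the arm or the gripper's body presses on something with over 40 N, if the wrist force passes 120 N, or if a joint passes its speed limit or range.

## Robot

A 7-joint arm with a two-finger parallel gripper is mounted at the origin on the work surface. World frame = base frame: x ahead of the robot, y to its left, z up, the work surface at z = 0. Lengths are in m, angles in rad, forces in N, time in s.
With the tool pointing down it reaches from about 0.4 to 0.9 m from the base axis. Payload 5.5 kg.
Tool frame: the origin (TCP) lies midway between the tips of the shut fingers; the grasp point (between the pads) lies 19 mm behind it (manip.grip_depth is the distance from the TCP to the grasp point, in m); z points along the fingers, x is the direction in which the jaws open and shut, and the axes are right-handed (so a half turn about z gives the same grasp; the last joint's range is limited). The gripper opens to 92 mm and grips with 3 to 60 N. Pads are 19 mm wide; open, the fingers measure 130 mm over their backs; the gripper's body (75 mm by 190 mm) begins 47 mm behind the grasp point.
Start: joints at [-0.945, 0.501, -0.427, 1.55, 0.221, 1.138, -0.21], TCP at [0.231, 0.608, 0.227] pointing down, gripper open.
Joint ranges: [-2.88, 2.88], [-0.31, 2.03], [-1.54, 1.56], [0.2, 2.42], [-1.41, 4.55], [0.19, 2.02], [-2.57, 2.57]. Speed limits (rad/s): [2.57, 2.57, 3.14, 3.14, 3.14, 3.14, 3.14].

## Interface

Orientations are given as a unit quaternion [x, y, z, w].
In Python, from bench import manip, effector, viewer gives the robot as it stands. Calls block until the motion is done:
- manip.move_pose(position, orientation): joint-space move of the TCP to a pose.
- manip.servo_line(position, ori=None, vel=0.15): straight line of the TCP; ori=None keeps the orientation; vel is the mean speed in m/s.
- manip.movej(angles): joint-space move.
- effector.open_jaws() and effector.close(f_grip=None): open the fingers fully, or close them until they stop; f_grip is the grip in N (None keeps the last).
- manip.sleep(seconds).
- manip.solve_ik(position, orientation): joint angles nearest the present ones, or None.
- viewer.get_image(name): name is "scene" or "top" or "wrist"; returns the picture (400x640x3 uint8, red, green, blue); there is no depth.
- viewer.get_calibration(name): a dict with "vfov" (degrees; the focal length in pixels is half the picture's height over the tangent of half this angle, whatever the lens; pixels are square), "cx", "cy" (the principal point, pixels), "dist_coeffs" ([k1, k2, p1, p2, k3] as OpenCV has them; the pictures are not rectified), "eye" and "attitude" of the camera in the world. Camera axes: x right, y down, z forward; pixel columns grow to the right and rows downward; lengths in m; the calibration is good to about 2 mm. A picture is of the moment at which its call begins: read the wrist's pose just before it. get_calibration takes no time and is no camera call; for the wrist camera it gives the pose at the moment of the call.
A pose or a line that the arm cannot do raises manip.PlanningError and nothing moves.
- manip.hand_in(): hands the job in, once; it reports no verdict.
Readings, each from a call of its own:
- manip.current_clock(): time.
- manip.current_q(): joint angles.
- manip.current_joint_velocities(): joint speeds.
- manip.current_tau(): joint torques, N m.
- manip.current_tool_pos(): TCP position.
- manip.current_tcp_rot(): TCP orientation.
- manip.current_force(): force on the tool from outside, world axes, zero at the start.
- manip.current_wrist_torque(): the same for the moment, N m.
- manip.current_finger_gap(): finger opening in m.
Only numpy, scipy, OpenCV 4.12 (cv2) and the standard library are available. Lean on these libraries where they do the work, as an engineer would, in place of code of your own. Each camera call takes 0.05 s, during which the arm holds its last target.

## Working session

There is one attempt and no reset: what is moved stays moved. The work goes in short steps, each a Python script; the robot and the scene stay as the last script left them, time stands still between calls to the robot, and variables do not carry over. Pictures are saved under pics/ and viewed, and the job is handed in when it is done.

```bash
ls; mkdir -p pics; python3 - <<'E'
from bench import manip, effector, viewer
import cv2
for n in ["scene","top","wrist"]:
    im=viewer.get_image(n); cv2.imwrite(f"pics/{n}0.png",im[:,:,::-1]); print(n,viewer.get_calibration(n))
print(manip.current_clock(),manip.current_tool_pos(),manip.current_tcp_rot(),manip.current_finger_gap())
E
```

```text
pics
scene {'vfov': 43.95737802600458, 'cx': 317.4803858428284, 'cy': 198.10808972999425, 'dist_coeffs': array([-0.00025673,  0.        ,  0.        ,  0.        ,  0.        ]), 'eye': array([1.35378649, 0.22348768, 1.26396223]), 'attitude': array([ 0.54678993,  0.76858861, -0.27310291, -0.18896328])}
top {'vfov': 47.79905316793026, 'cx': 322.1079920435023, 'cy': 202.77274409380476, 'dist_coeffs': array([0.02518897, 0.        , 0.        , 0.        , 0.        ]), 'eye': array([ 0.26490136, -0.0675972 ,  1.21801983]), 'attitude': array([ 0.70725686, -0.70046964,  0.07092348, -0.06403025])}
wrist {'vfov': 65.61668049621257, 'cx': 320.14877877440574, 'cy': 201.03109149604177, 'dist_coeffs': array([-0.00158978,  0.        ,  0.        ,  0.        ,  0.        ]), 'eye': array([0.16700326, 0.63285163, 0.38359139]), 'attitude': array([0.81594126, 0.5634636 , 0.07298753, 0.10687117])}
0.15 [0.23053407 0.60719119 0.22593278] [ 8.23064892e-01  5.67946882e-01 -6.05164513e-04  3.94908569e-04] 0.09192533572889221
```

View pics/scene0.png

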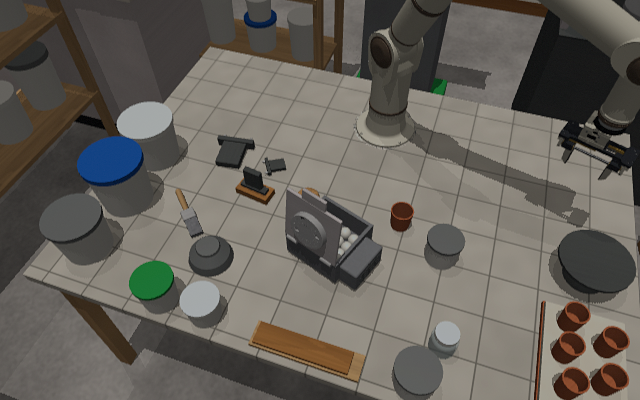

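View pics/top0.png

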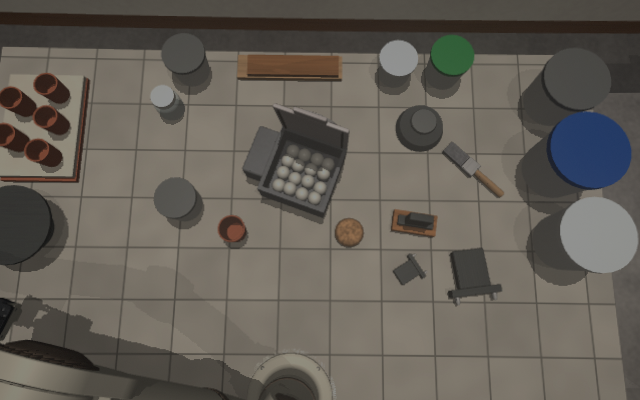

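View pics/wrist0.png

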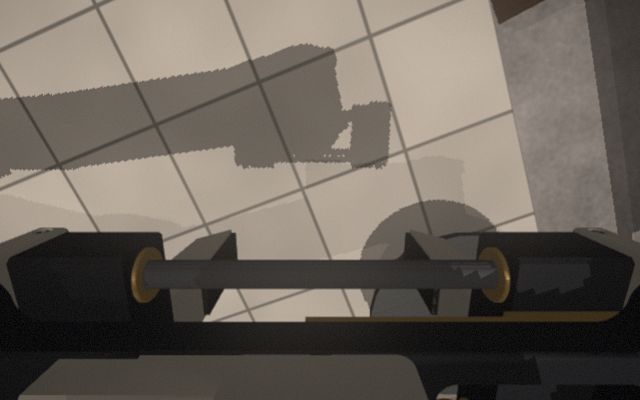

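```bash
cat > h.py <<'E'
import numpy as np, cv2, pickle
from scipy.spatial.transform import Rotation as R
def cal(c):
    f=200/np.tan(np.radians(c['vfov'])/2)
    return np.array([[f,0,c['cx']],[0,f,c['cy']],[0,0,1]]), np.array(c['dist_coeffs']), np.array(c['eye']), R.from_quat(c['attitude']).as_matrix()
def ray(c,uv):
    K,d,e,M=cal(c)
    p=cv2.undistortPoints(np.array([[uv]],float),K,d)[0,0]
    r=M@np.array([p[0],p[1],1]); return e,r/np.linalg.norm(r)
def atz(c,uv,z):
    e,r=ray(c,uv); return e+r*(z-e[2])/r[2]
def proj(c,P):
    K,d,e,M=cal(c)
    Rw=M.T; return cv2.projectPoints(np.atleast_2d(P).astype(float),cv2.Rodrigues(Rw)[0],-Rw@e,K,d)[0][:,0]
def tri(*obs):
    A=np.zeros((3,3));b=np.zeros(3)
    L=[]
    for c,uv in obs:
        e,r=ray(c,uv);Q=np.eye(3)-np.outer(r,r);A+=Q;b+=Q@e;L.append((e,Q))
    p=np.linalg.solve(A,b); return p,[float(np.linalg.norm(Q@(p-e))) for e,Q in L]
def crop(path,out,x0,y0,w,h,s):
    im=cv2.imread(path)[y0:y0+h,x0:x0+w]
    im=cv2.resize(im,None,fx=s,fy=s,interpolation=cv2.INTER_CUBIC)
    for k in range(0,w,20):
        cv2.putText(im,str(x0+k),(k*s,8),0,.3,(0,255,255),1); cv2.line(im,(k*s,10),(k*s,14),(0,255,255),1)
    for k in range(0,h,20):
        cv2.putText(im,str(y0+k),(0,k*s+4),0,.3,(0,255,255),1)
    cv2.imwrite(out,im)
E
python3 - <<'E'
from h import *
crop('pics/top0.png','pics/t_mill.png',230,90,130,140,4)
crop('pics/scene0.png','pics/s_mill.png',270,170,130,130,4)
crop('pics/top0.png','pics/t_sp.png',370,190,140,120,5)
crop('pics/scene0.png','pics/s_sp.png',200,120,120,90,6)
E
```

```text
(no output)
```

View pics/t_mill.png

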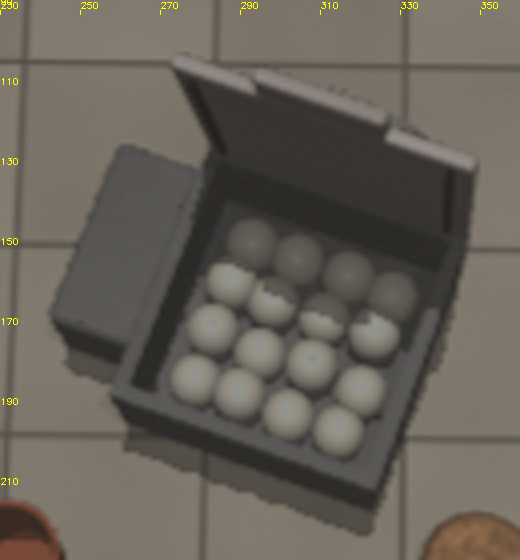

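View pics/s_mill.png

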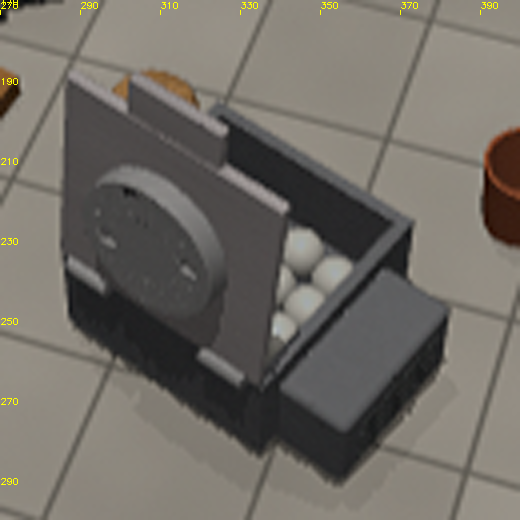

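View pics/t_sp.png

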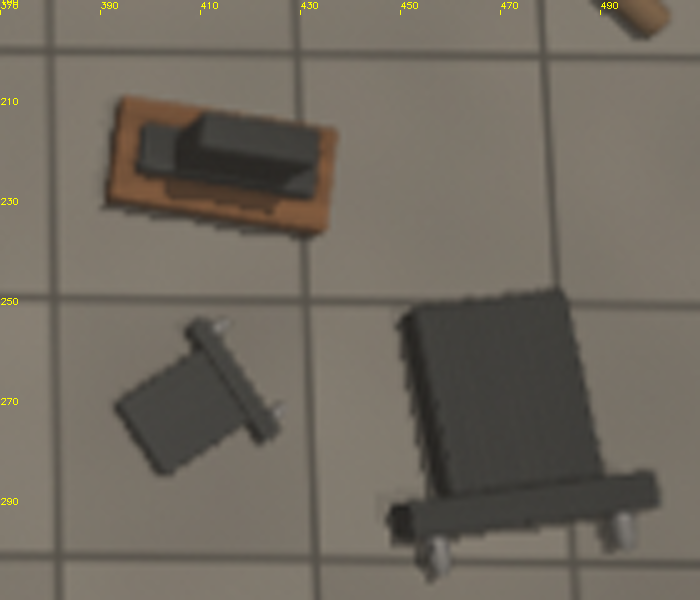

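View pics/s_sp.png

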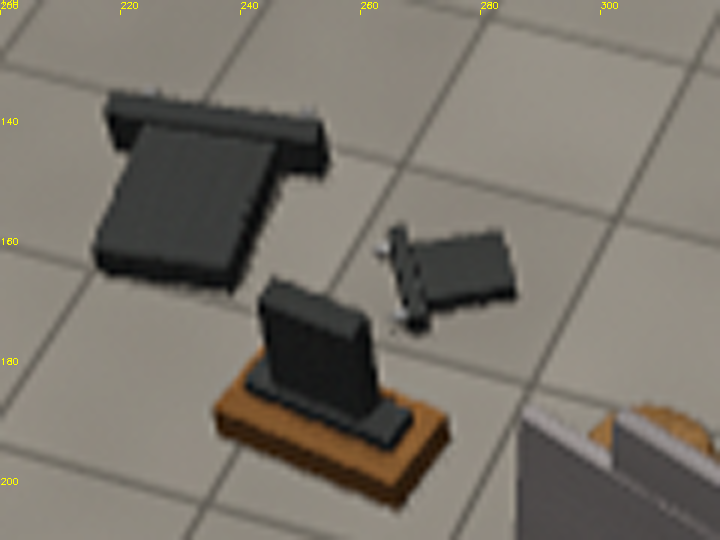

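```bash
cat > fit.py <<'E'
from h import *
from bench import viewer
from scipy.optimize import least_squares
T=viewer.get_calibration('top');S=viewer.get_calibration('scene')
def mill(p,q): # q mill frame rel hinge z=0 bench
    c,s=np.cos(p[2]),np.sin(p[2]); return np.array([p[0]+c*q[0]-s*q[1],p[1]+s*q[0]+c*q[1],q[2]])
def lid(p,r,y,z):
    th=p[3]; return mill(p,[-r*np.cos(th)+z*np.sin(th),y,.105+r*np.sin(th)+z*np.cos(th)])
def ringpt(p,d):
    return lid(p,.09-d*np.cos(p[4]),d*np.sin(p[4]),.023)
obs=[(T,(258,188.7),lambda p:mill(p,[-.18,.09,.1])),(T,(323.7,211.7),lambda p:mill(p,[-.18,-.09,.1])),
(S,(372.7,224.5),lambda p:mill(p,[-.18,.09,.1])),
(T,(273.5,105.5),lambda p:lid(p,.178,.09,0)),(T,(348.2,130.7),lambda p:lid(p,.178,-.09,0)),
(T,(294,108.7),lambda p:lid(p,.211,.038,0)),(T,(326.5,120.5),lambda p:lid(p,.211,-.038,0)),
(S,(302.7,190.2),lambda p:lid(p,.211,-.038,0)),(S,(326,203.2),lambda p:lid(p,.211,.038,0)),
(S,(287.2,189),lambda p:lid(p,.178,-.09,0)),(S,(340.7,222.5),lambda p:lid(p,.178,.09,0)),
(S,(297,230.7),lambda p:ringpt(p,-.035)),(S,(317.2,238),lambda p:ringpt(p,.035))]
def res(p): return np.concatenate([proj(c,f(p))[0]-uv for c,uv,f in obs])
best=None
for ph in (0,1.57,-1.57):
    p0=[*atz(T,(305,140),.1)[:2],-.35,1.5,ph]
    r=least_squares(res,p0,loss='soft_l1')
    print(ph,r.cost,r.x)
    if best is None or r.cost<best.cost: best=r
print(res(best.x).reshape(-1,2).round(1)); 
p=best.x
print('tab',lid(p,.195,0,0)); p2=p.copy();p2[3]=0;print('ring closed',lid(p2,.09,0,.023))
# spanner
for n,uv in dict(tl=(410.3,212.5),tr=(434,216)).items(): print(n,atz(T,uv,.025+.085))
print('spanner tri')
E
python3 fit.py
```

```text
0 9.326395855946314 [ 0.65775307 -0.0552572  -0.32458142  1.43769647  1.89030225]
1.57 9.326395855950217 [ 0.65775307 -0.0552572  -0.32458141  1.43769647  1.89030214]
-1.57 9.32639585594427 [ 0.65775306 -0.0552572  -0.32458143  1.43769648  1.89030245]
[[-0.9 -0. ]
 [ 0.5  0. ]
 [-0.4  0.3]
 [-2.2 -0.5]
 [ 0.7  0.1]
 [-1.9 -0.4]
 [-0.5 -0.9]
 [-0.4 -1.7]
 [ 0.5 -0.1]
 [-1.2 -0.7]
 [ 1.6  0.1]
 [-1.3 -1.3]
 [-1.2 -1.3]]
tab [ 0.63322639 -0.04700443  0.29827528]
ring closed [ 0.57245248 -0.02655512  0.128     ]
tl [ 0.45701718 -0.29759966  0.11      ]
tr [ 0.4488074  -0.35633864  0.11      ]
spanner tri
```

```bash
cat > step1.py <<'E'
from h import *
from bench import manip, effector, viewer
P=np.array([0.65775307,-0.0552572,-0.32458142,1.43769647])
psi=P[2]
def down(a): return (R.from_euler('z',a)*R.from_euler('x',np.pi)).as_quat()
def tcp(th,r=.185,back=.0095,gap=0.0):
    mx=-r*np.cos(th)+(.005+gap)*np.sin(th)+back; z=.105+r*np.sin(th)+(.005+gap)*np.cos(th)
    c,s=np.cos(psi),np.sin(psi); return np.array([P[0]+c*mx,P[1]+s*mx,z])
q=down(1.2462)
effector.close(f_grip=10)
s=tcp(1.4377,gap=.04)
print(s, manip.current_tool_pos())
hi=s+[0,0,.15]
manip.move_pose(hi,q); print(manip.current_q().round(2) if hasattr(manip.current_q(),'round') else manip.current_q())
manip.servo_line(s,vel=.15)
print(manip.current_clock(),manip.current_tool_pos(),manip.current_force())
for n in ("scene","top"): cv2.imwrite(f"pics/{n}1.png",viewer.get_image(n)[:,:,::-1])
E
python3 step1.py
```

```text
[ 0.68576182 -0.06468163  0.29433548] [0.23065325 0.60769842 0.22672584]
[ 0.06  0.45 -0.01  1.12  0.    1.58  1.3 ]
5.6833 [ 0.68645573 -0.06471386  0.29564105] [-0.23119408  0.59411026  0.1682506 ]
```

View pics/scene1.png

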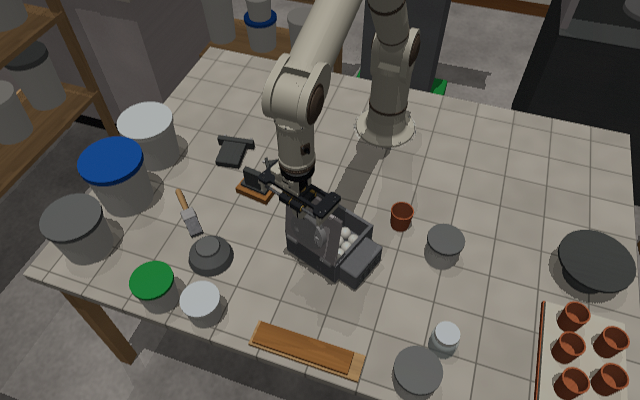

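The shut fingers hang behind the tab (about px 310,205), not touching anything. Next I push the lid down along the arc.

```bash
sed -n '1,/^q=/p' step1.py > arc.py; cat > step2.py <<'E'
from arc import *
def go(p,v=.12): manip.servo_line(p,vel=v)
go(tcp(1.42),.1); print(manip.current_force())
for th in np.arange(1.25,-.01,-.25):
    go(tcp(th)); print(round(th,2),manip.current_clock(),np.round(manip.current_force(),1),np.round(manip.current_tool_pos()-tcp(th),4))
cv2.imwrite("pics/scene2.png",viewer.get_image("scene")[:,:,::-1])
p=tcp(0)
for k in range(1,6):
    p=tcp(0)-[0,0,.001*k]; go(p,.03); f=manip.current_force(); print(k,np.round(f,1),manip.current_tool_pos()[2])
    if f[2]>18: break
cv2.imwrite("pics/scene2.png",viewer.get_image("scene")[:,:,::-1])
E
python3 step2.py
```

```text
[-0.45953025  0.21268746  0.06509553]
1.25 6.775 [ 0.3 -0.8  0.4] [-0.0001  0.      0.0001]
1.0 7.3083 [-0.2 -0.1  1.1] [-0.0001 -0.0002 -0.0001]
0.75 7.8417 [ 0.1 -0.2  0.4] [ 0.     -0.0002  0.    ]
0.5 8.375 [ 0.   0.4 -0.9] [ 0.0001 -0.0001  0.0002]
0.25 8.9083 [0.6 0.9 0.7] [ 0.0002 -0.0001  0.0002]
0.0 9.4417 [-0.1  0.2  1.7] [ 0.0005 -0.      0.0003]
1 [-2.7  0.2 10.4] 0.11018221724803826
2 [-5.7 -0.3 20.1] 0.11007462268829915
```

View pics/scene2.png

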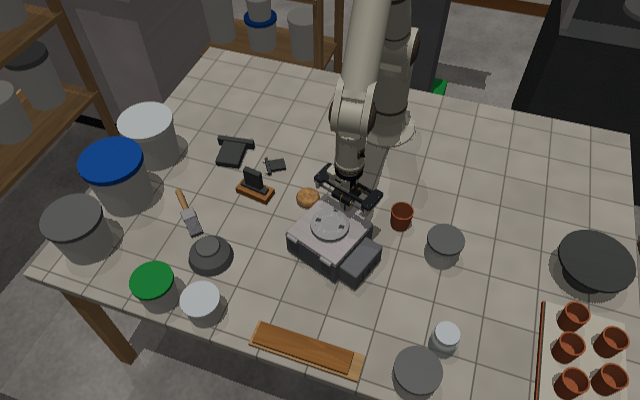

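```bash
cat > step3.py <<'E'
from arc import *
p=manip.current_tool_pos(); manip.servo_line(p+[0,0,.17],vel=.2)
effector.open_jaws()
c=viewer.get_calibration('wrist'); e,r=ray(c,(320,200)); print(e-manip.current_tool_pos(),r)
for a in (0.,-.45,-.9,-1.0,3.14,2.24):
    print(a,manip.solve_ik([.572,-.027,.19],down(a)))
print(manip.current_q())
E
python3 step3.py
```

```text
[-0.0644888   0.02297329  0.15767735] [ 0.24020618 -0.08101343 -0.96733542]
0.0 [-0.07087186  0.36937252  0.08877245  1.80040162 -0.03871954  0.97349365
  0.03372543]
-0.45 [-0.11249974  0.37047884  0.14083254  1.80189219 -0.0615045   0.97344781
 -0.39648542]
-0.9 [-0.16473149  0.37303318  0.20636855  1.80374842 -0.0904099   0.97393632
 -0.82128561]
-1.0 [-0.17505325  0.37369687  0.2193565   1.80411298 -0.09617999  0.9741077
 -0.91624344]
3.14 [ 0.88805065  0.75823721 -1.30058114  1.76950358  0.7758057   1.24161303
  2.51461909]
2.24 [ 0.10433954  0.37337296 -0.12992235  1.79408257  0.05701884  0.97775674
  2.19138747]
[-4.43927996e-04  1.34469213e-01 -6.08840077e-02  1.88416682e+00
  9.01964046e-03  1.12324628e+00  1.18149544e+00]
```

```bash
cat > step4.py <<'E'
from arc import *
import pickle
manip.move_pose([.572,-.096,.28],down(-.005))
C=[]
C.append(viewer.get_calibration('wrist')); cv2.imwrite("pics/w_ring.png",viewer.get_image("wrist")[:,:,::-1])
manip.move_pose([.445,-.395,.24],down(-.138))
C.append(viewer.get_calibration('wrist')); cv2.imwrite("pics/w_sp.png",viewer.get_image("wrist")[:,:,::-1])
pickle.dump(C,open('C.pkl','wb'))
print(manip.current_clock(), proj(C[0],[.572,-.027,.128]),proj(C[1],[.443,-.3256,.11]))
crop('pics/w_ring.png','pics/w_ring_c.png',220,40,200,150,4)
crop('pics/w_sp.png','pics/w_sp_c.png',220,40,200,150,4)
E
python3 step4.py
```

```text
14.825 [[319.51946241 120.40345364]] [[305.13688406 122.92566281]]
```

View pics/w_ring_c.png

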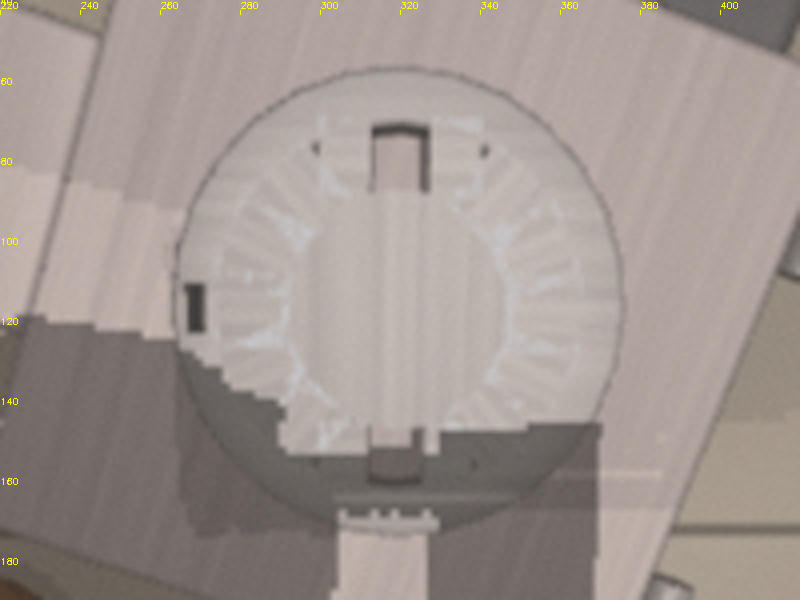

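View pics/w_sp_c.png

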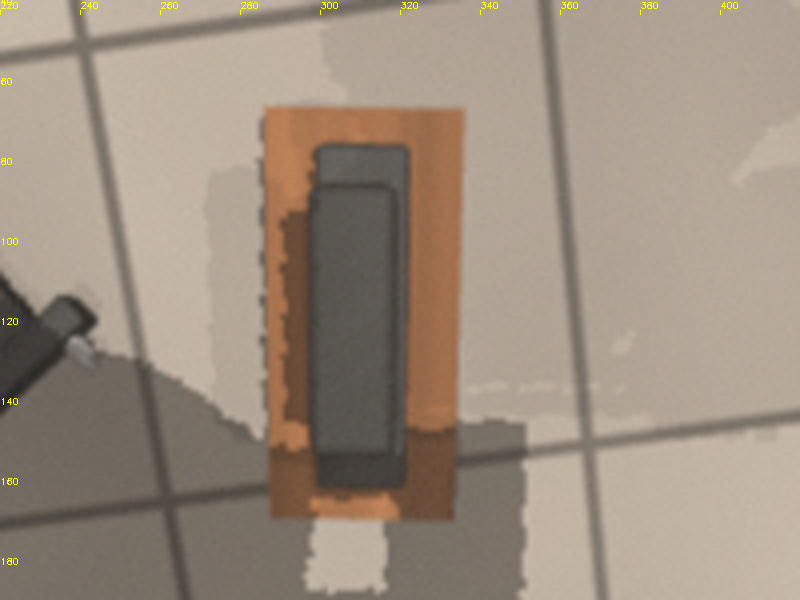

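```bash
cat > m.py <<'E'
from h import *
C=pickle.load(open('C.pkl','rb'))
cc=lambda x,y:(220+x/4-.5+.125,40+y/4-.5+.125)
w=lambda i,x,y,z: atz(C[i],cc(x,y),z)[:2]
top=w(0,401.5,157.5,.128);bot=w(0,396,456,.128)
print('holes',top,bot,(top+bot)/2,np.linalg.norm(top-bot),np.arctan2(*(top-bot)[::-1]))
for pt in ((401,122),(401,193),(396,427),(396,485)): print(pt, w(0,*pt,.128))
L,Rr,U,D=[w(0,*q,.128) for q in ((175,300),(623,300),(399,66),(399,535))]
print('disc',(L+Rr)/2,np.linalg.norm(L-Rr),(U+D)/2,np.linalg.norm(U-D))
# spanner handle top corners z .110
q=[w(1,*p,.110) for p in ((312,183),(396,183),(400,454),(314,454))]
print('handle',np.mean(q,0),[np.linalg.norm(q[i]-q[(i+1)%4]) for i in range(4)],np.arctan2(*((q[0]+q[1]-q[2]-q[3])[::-1])))
q=[w(1,*p,.039) for p in ((318,144),(409,144),(404,489),(317,489))]
print('bar',np.mean(q,0),[np.linalg.norm(q[i]-q[(i+1)%4]) for i in range(4)],np.arctan2(*((q[0]+q[1]-q[2]-q[3])[::-1])))
q=[w(1,*p,.025) for p in ((265,107),(464,107),(454,519),(270,519))]
print('block',np.mean(q,0),[np.linalg.norm(q[i]-q[(i+1)%4]) for i in range(4)],np.arctan2(*((q[0]+q[1]-q[2]-q[3])[::-1])))
E
python3 m.py
```

```text
holes [0.57254625 0.01047219] [ 0.57103011 -0.05889934] [ 0.57178818 -0.02421357] 0.06938809531102419 1.548944402983546
(401, 122) [0.57244712 0.01819662]
(401, 193) [0.57241141 0.00264223]
(396, 427) [ 0.57105375 -0.05179044]
(396, 485) [ 0.57100617 -0.06609314]
disc [ 0.57186868 -0.02161823] 0.10766863493216886 [ 0.57186786 -0.02426487] 0.10887409632068305
handle [ 0.44635375 -0.32362222] [np.float64(0.018350007450157548), np.float64(0.05884908084939389), np.float64(0.01982572319947925), np.float64(0.058843725972268515)] 1.4383391126607765
bar [ 0.44558845 -0.32383449] [np.float64(0.024597150549322336), np.float64(0.09336511230977679), np.float64(0.025183053243570393), np.float64(0.09337077346765539)] 1.4192350223475885
block [ 0.44555895 -0.32359876] [np.float64(0.05549493506552115), np.float64(0.11574799092762768), np.float64(0.055682816933935064), np.float64(0.115738889198103)] 1.4222045410848947
```

```bash
cat > step5.py <<'E'
from arc import *
a=-.149; g=np.array([.4457,-.3237,.061])
manip.move_pose(g+[0,0,.13],down(a)); manip.servo_line(g,vel=.1)
effector.close(f_grip=45); print('gap',manip.current_finger_gap(),manip.current_force(),manip.current_wrist_torque())
p=manip.current_tool_pos(); print(p)
manip.servo_line(g+[0,0,.16],vel=.12)
print('gap',manip.current_finger_gap(),manip.current_force(),manip.current_wrist_torque())
t=np.array([.5718,-.0242,.210])
manip.move_pose(t,down(1.549-np.pi/2))
print(manip.current_clock(),manip.current_tool_pos(),manip.current_finger_gap(),manip.current_force())
cv2.imwrite("pics/scene5.png",viewer.get_image("scene")[:,:,::-1]); cv2.imwrite("pics/w5.png",viewer.get_image("wrist")[:,:,::-1])
crop('pics/scene5.png','pics/s5c.png',260,130,140,120,5)
E
python3 step5.py
```

```text
gap 0.019828525793709053 [-0.32852085  0.13876351 -0.56155542] [-0.07277835  0.07820212 -0.02157648]
[ 0.44556941 -0.32366755  0.06093164]
gap 0.019791978536071876 [ 1.57266277e-03 -2.03411655e-01 -2.34331907e+00] [-0.05973081  0.07022208  0.06766915]
20.5417 [ 0.57151405 -0.02668501  0.20998034] 0.019635734958114548 [ 0.11538723  0.23697019 -2.43819989]
```

View pics/s5c.png

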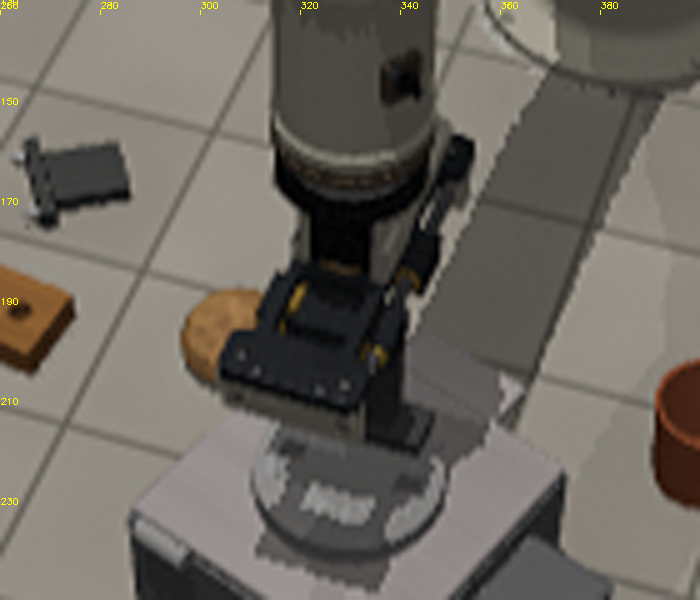

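View pics/w5.png

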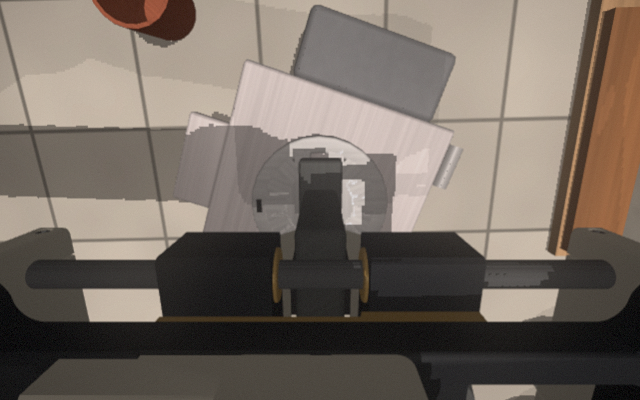

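```bash
cat > step6.py <<'E'
from arc import *
a=1.549-np.pi/2
t=np.array([.5718,-.0242,.186])
manip.servo_line(t,vel=.08); manip.sleep(.2)
print(manip.current_tool_pos(),manip.current_force())
for z in np.arange(.184,.1619,-.002):
    t[2]=z; manip.servo_line(t,vel=.04); f=manip.current_force(); x=manip.current_tool_pos()
    print(round(z,3),np.round(x,4),np.round(f,1),np.round(manip.current_wrist_torque(),2))
    if f[2]>8: break
print(manip.current_clock())
cv2.imwrite("pics/scene6.png",viewer.get_image("scene")[:,:,::-1])
crop('pics/scene6.png','pics/s6c.png',260,130,140,120,5)
E
python3 step6.py
```

```text
[ 0.57221404 -0.02420468  0.18646345] [-0.11406583  1.20806168 -1.51784199]
0.184 [ 0.5718 -0.0241  0.184 ] [-0.4  1.2 -1.8] [-0.04  0.11 -0.05]
0.182 [ 0.5716 -0.0242  0.1818] [-0.5 -0.1 -0.9] [-0.09  0.06 -0.01]
0.18 [ 0.5716 -0.0242  0.1798] [ 0.1  0.2 -2.2] [-0.1   0.09 -0.04]
0.178 [ 0.5716 -0.0242  0.1778] [-1.1  0.6 -2.4] [-0.14  0.04 -0.03]
0.176 [ 0.5717 -0.0242  0.1759] [ 0.8  0.6 -1.4] [-0.04  0.06  0.04]
0.174 [ 0.5717 -0.0242  0.1738] [ 1.   0.3 -1.9] [-0.14  0.04 -0.03]
0.172 [ 0.5717 -0.0242  0.1718] [-0.   0.1 -1.9] [-0.08  0.08  0.02]
0.17 [ 0.5716 -0.0242  0.1698] [-0.2 -0.2 -2.1] [-0.11  0.05  0.03]
0.168 [ 0.5716 -0.0242  0.1678] [-0.3 -0.4 -1.2] [-0.07  0.03  0.04]
0.166 [ 0.5717 -0.0242  0.1658] [ 0.2 -0.2 -2.1] [-0.06  0.07 -0.07]
0.164 [ 0.5718 -0.0242  0.1639] [-0.1  0.7 -3.1] [-0.12  0.09 -0.01]
0.162 [ 0.5718 -0.0242  0.1638] [-5.4  1.2 10.9] [-0.09  1.37  0.02]
24.2917
```

View pics/s6c.png

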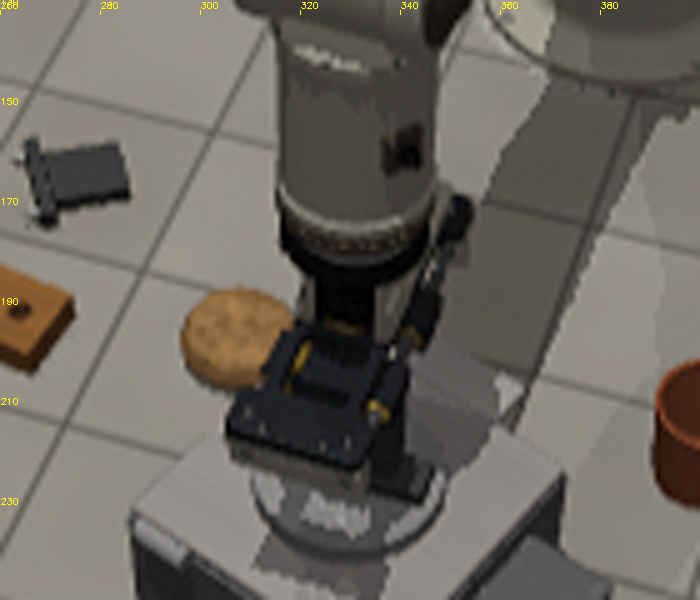

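```bash
cat > step7.py <<'E'
from arc import *
a0=1.549-np.pi/2
t=np.array([.5718,-.0242,.1635])
for d in list(np.arange(.1,.91,.1))+[.94,.97,1.0,1.03,1.06]:
    manip.move_pose(t,down(a0-d)); manip.sleep(.1)
    f=manip.current_force(); m=manip.current_wrist_torque(); x=manip.current_tool_pos()
    ax=R.from_quat(manip.current_tcp_rot()).as_matrix()[:,0]
    print(round(d,2),np.round(x-t,4),np.round(f,1),np.round(m,2),round(a0-np.arctan2(ax[1],ax[0]),3))
    if d>.85 and abs(m[2])>1.2: break
print(manip.current_clock(),manip.current_finger_gap())
E
python3 step7.py
```

```text
0.1 [-0.0003 -0.      0.0004] [-4.   0.1  5.8] [-0.01  1.07  0.07] 0.098
0.2 [ 0.0001 -0.0002  0.0003] [-3.7 -1.2  5. ] [-0.12  0.88 -0.03] 0.198
0.3 [ 0.0004 -0.0002  0.0003] [-2.4 -1.7  5.6] [-0.13  0.77 -0.04] 0.298
0.4 [ 0.0005 -0.0001  0.0003] [-2.3 -0.1  4.9] [-0.2   0.63 -0.07] 0.398
0.5 [ 0.0006 -0.0001  0.0003] [-0.8 -0.7  4.9] [-0.18  0.63 -0.1 ] 0.498
0.6 [0.0007 0.     0.0004] [-1.9  0.6  4.8] [-0.1   0.54 -0.07] 0.598
0.7 [0.0007 0.0001 0.0003] [-0.5 -0.6  5.5] [-0.12  0.42 -0.13] 0.698
0.8 [0.0008 0.0001 0.0004] [-0.3 -0.1  4.5] [-0.12  0.3  -0.09] 0.799
0.9 [0.0004 0.0001 0.0003] [-1.2 -0.1  5.8] [-0.16  0.53  0.91] 0.895
0.94 [0.0007 0.0004 0.0004] [-1.5 -0.4  5.7] [-0.08  0.32  1.17] 0.935
0.97 [0.0009 0.0005 0.0004] [-0.8  0.4  5.6] [0.01 0.24 1.35] 0.964
28.1917 0.021336652934799534
```

```bash
cat > step8.py <<'E'
from arc import *
manip.move_pose([.5718,-.0242,.1638],down(1.549-np.pi/2-.92))
effector.open_jaws(); p=manip.current_tool_pos()
manip.servo_line(p+[0,0,.08],vel=.1)
a=1.549-np.pi/2-.92; ty=np.array([np.sin(a),-np.cos(a),0])
manip.servo_line(p+[0,0,.12]+ty*.069,vel=.2); manip.sleep(.3)
c=viewer.get_calibration('wrist'); pickle.dump(c,open('C8.pkl','wb'))
cv2.imwrite("pics/w8.png",viewer.get_image("wrist")[:,:,::-1]);cv2.imwrite("pics/scene8.png",viewer.get_image("scene")[:,:,::-1])
print(manip.current_clock(),manip.current_force())
crop('pics/w8.png','pics/w8c.png',220,40,200,150,4)
crop('pics/scene8.png','pics/s8c.png',260,130,140,120,5)
E
python3 step8.py
```

```text
31.55 [-0.33384361  0.15365752  0.5523115 ]
```

View pics/w8c.png

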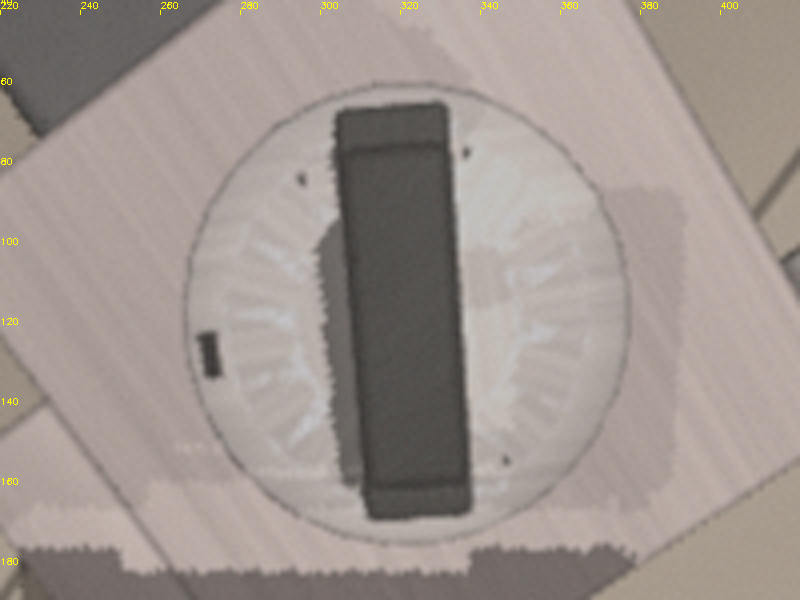

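View pics/s8c.png

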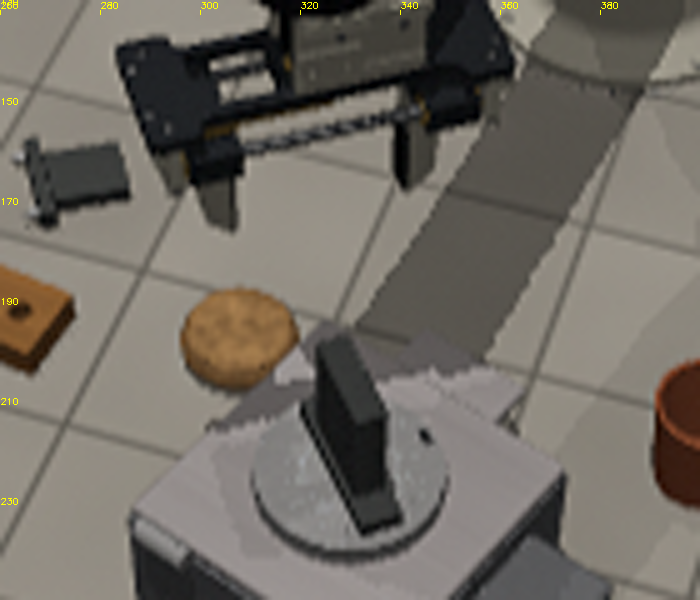

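```bash
python3 - <<'E'
from h import *
C=pickle.load(open('C.pkl','rb'));c8=pickle.load(open('C8.pkl','rb'))
cc=lambda x,y:(220+x/4-.375,40+y/4-.375)
w=lambda c,x,y,z: atz(c,cc(x,y),z)[:2]
ang=lambda v:np.arctan2(v[1],v[0])
m0=w(C[0],195,308,.128)-[.5718,-.0242]
Q=[w(c8,*p,.128) for p in ((186,310),(630,310),(407,83),(410,544))]
cen=np.array([(Q[0]+Q[1])/2,(Q[2]+Q[3])/2]);print(cen)
cen=np.array([.5718,-.0242])
for ce in (cen,[.5725,-.0235]):
  m1=w(c8,209,355,.128)-ce
  print(ang(m0),ang(m1),ang(m0)-ang(m1),np.linalg.norm(m0),np.linalg.norm(m1))
for n,z,pts in (('handle',.213,((338,150),(451,143),(466,484),(362,489))),('bar',.142,((335,114),(446,103),(470,510),(368,519)))):
  q=[w(c8,*p,z) for p in pts]
  a=ang(q[0]+q[1]-q[2]-q[3]); print(n,np.mean(q,0),[round(float(np.linalg.norm(q[i]-q[(i+1)%4])),4) for i in range(4)],a,1.549-a)
E
```

```text
[[ 0.57437063 -0.0227534 ]
 [ 0.5717713  -0.02483833]]
3.12472203857589 2.3597942956572315 0.7649277429186583 0.049047311234747024 0.04908729372890854
3.12472203857589 2.379957091326594 0.7447649472492959 0.049047311234747024 0.04910083769494569
handle [ 0.57190365 -0.02341632] [0.0194, 0.0585, 0.0191, 0.0584] 0.6904725920847776 0.8585274079152223
bar [ 0.5721652  -0.02352662] [0.0249, 0.0916, 0.0248, 0.0915] 0.7038630712285078 0.8451369287714922
```

```bash
cat > step9.py <<'E'
from arc import *
a0=.697-np.pi/2; t=np.array([.5718,-.0238,.164])
p8=manip.current_tool_pos(); q8=manip.current_tcp_rot()
manip.servo_line(t+[0,0,.1],ori=down(a0),vel=.2); manip.servo_line(t,vel=.12); print('f',manip.current_force())
effector.close(f_grip=60); print('gap',manip.current_finger_gap(),manip.current_wrist_torque())
for d in (.03,.06,.09,.12,.15,.18,.21):
    manip.move_pose(t,down(a0-d)); manip.sleep(.1)
    m=manip.current_wrist_torque(); ax=R.from_quat(manip.current_tcp_rot()).as_matrix()[:,0]
    print(d,np.round(manip.current_force(),1),np.round(m,2),round(np.arctan2(ax[1],ax[0])-a0,3),round(manip.current_finger_gap(),4))
    if abs(m[2])>2: break
manip.move_pose(t,down(a0-d+.05))
effector.open_jaws(); manip.sleep(.1); manip.servo_line(t+[0,0,.1],vel=.15); manip.servo_line(p8,ori=q8,vel=.25); manip.sleep(.2)
c=viewer.get_calibration('wrist'); pickle.dump(c,open('C9.pkl','wb'))
cv2.imwrite("pics/w9.png",viewer.get_image("wrist")[:,:,::-1]);cv2.imwrite("pics/scene9.png",viewer.get_image("scene")[:,:,::-1])
print(manip.current_clock(),manip.current_force())
crop('pics/w9.png','pics/w9c.png',220,40,200,150,4)
E
python3 step9.py
```

```text
f [ 1.05662954 -0.71681363  0.01728095]
gap 0.019683985477878193 [-0.39130078 -0.19252257  0.21004662]
0.03 [ 2.4 -3.4 -1.5] [-0.6  -0.36  1.16] -0.028 0.0199
0.06 [ 2.  -3.  -2.3] [-0.89 -0.41  1.74] -0.058 0.02
0.09 [-0.1 -4.  -1. ] [-1.22 -0.18  1.83] -0.089 0.0201
0.12 [ 0.5 -5.1  0.5] [-1.45  0.07  1.71] -0.12 0.0207
0.15 [ 0.1 -6.   0.5] [-1.39 -0.02  1.91] -0.149 0.0213
0.18 [ 1.4 -5.4  0.9] [-1.26 -0.11  2.14] -0.178 0.0222
39.3583 [ 0.0126742  -0.38589677  0.50850228]
```

View pics/w9c.png

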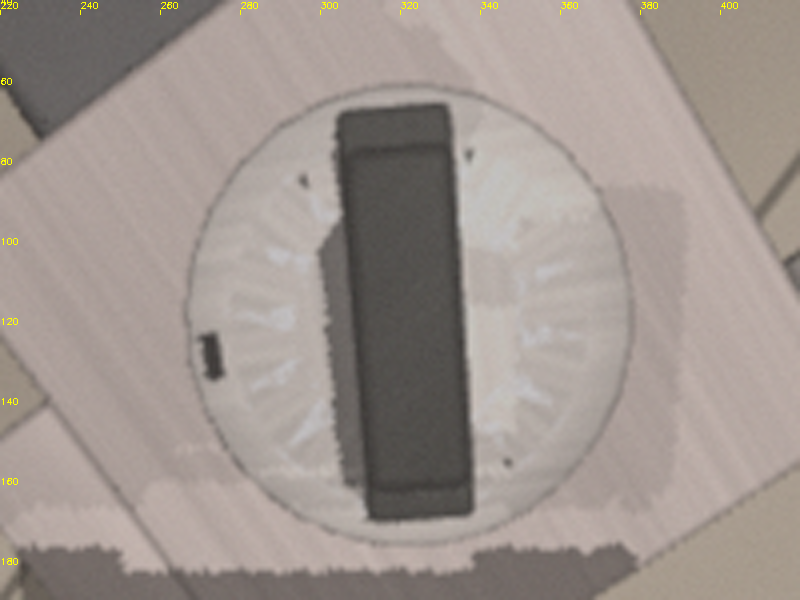

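```bash
python3 -c "
from h import *
crop('pics/scene9.png','pics/s9c.png',290,180,90,70,8)"
```

```text
(no output)
```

View pics/s9c.png

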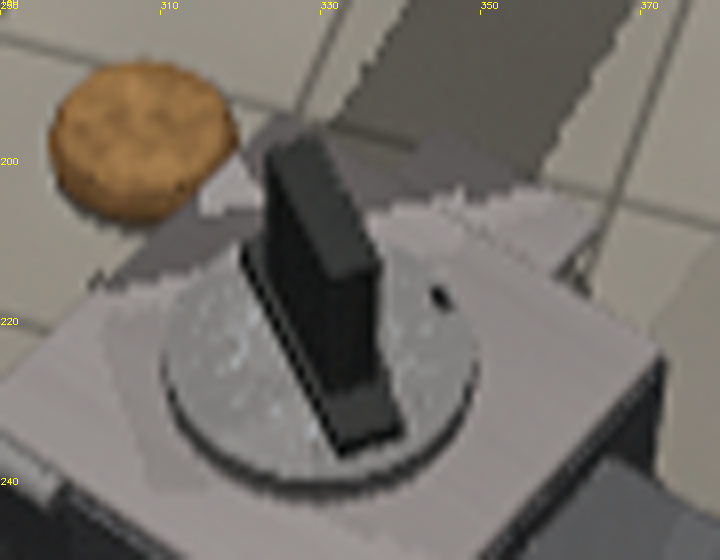

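```bash
python3 -c "
from bench import manip
print(manip.hand_in(),manip.current_clock())"
```

```text
the job is handed in; nothing more can be done
the job is handed in; nothing more can be done
```

The glaze mill is closed and locked, with the spanner standing in the ring. I handed the job in with about 39.4 s on the clock; the hand-in reports no verdict.

- **Lid:** I pushed it down along its arc with the shut fingers at about 0.12 m/s. It came to rest flat: the fingertips stopped at 0.110 m, the height of the closed lid's upper face.
- **Spanner:** I took the middle-sized one from its block and seated it in the ring. It stopped at the fully-in height (TCP 0.1638 m against 0.164 m expected). The last scene picture shows the cross bar lying flat on the ring with no visible gap, centred to about 1 mm.
- **Ring:** I turned it clockwise until the torque rose sharply, then gripped the spanner again and pushed with about 2 N m. The ring's black mark did not visibly move, so I take the ring to be at its stop.
- **Check that disagreed:** By the black mark, the ring turned only about 0.76 rad (±0.03). The spanner itself turned about 0.85 rad, and the difference matches the play in the holes. The full travel is 0.9 rad, so this fits only if the ring did not start exactly at 0. The torque check says it is at the stop, but I could not read the joint angle directly.
- **Bystanders:** The arm never went near the tub, the cup or the pad. At the end the gripper was open and well clear of everything.

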